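Ear defenders off the rack, ready on the mat

ROBOT

A 6-joint arm with a two-finger parallel gripper is mounted at the origin on the work surface. World frame = base frame: x ahead of the robot, y to its left, z up, the work surface at z = 0. Lengths are in m, angles in rad, forces in N, time in s.
With the tool pointing down it reaches from about 0.35 to 0.975 m from the base axis. Payload 4.9 kg.
Tool frame: the origin (TCP) lies at the very end of the fingers, on their centre line; the grasp point (between the pads) lies 19 mm behind it (pinch_z is the distance from the TCP to the grasp point, in m); z points along the fingers, y is the line along which they close (so a half turn about z gives the same grasp; the last joint's range is limited). The gripper opens to 85 mm and grips with 20 to 120 N. Pads are 22 mm wide; open, the fingers measure 114 mm over their backs; the gripper's body (76 mm by 85 mm) begins 54 mm behind the grasp point. The pads swing forward as they close: fully open they stand 13 mm farther back than shut.
Start: joints at [-1.29, 0.053, 1.613, -0, 1.476, -0.119], TCP at [0.243, -0.576, 0.231] pointing down, gripper open.
Joint ranges: [-3.01, 3.01], [-1.01, 2.22], [0.06, 2.58], [-1.02, 4.17], [0.09, 2.62], [-3.14, 3.14]. Speed limits (rad/s): [2.57, 2.57, 3.14, 3.14, 3.14, 3.14].

INTERFACE

Orientations are given as a unit quaternion [w, x, y, z].
In Python, from plant import * gives the robot as it stands. The module is installed in compiled form; this text tells all that it offers.
- The arm moves only by the tool play_rows, never from a script. Its arguments are lists of equal length, an entry for each row: "linear": the shift along the world's x, y, z in m, a list of three; "turn": the turn about the world's z in degrees. A call has 1 to 8 rows; each row shifts and turns the commanded pose from where the row before left it; what a row does not reach is not made up. A row lasts 1/8 s, in which the tool goes at most 62.5 mm and 10.7 degrees, less where a joint would pass 70% of its speed; a pose out of reach is approached as far as the arm can. A call is refused whole if a number of a shift passes 0.0625 or a number of a turn 10.7, either way. A call with a gripper value outside its range is refused whole. "hand" is the finger opening in m, from 0 to 0.0854, set as the call begins (left out, the last holds). The fingers move at their own pace and stop on an object; the grip force is fixed at half the most. Time passes only in rows, so rows that do not move let the fingers close. It gives the time, the measured TCP pose, the force, the opening and the grip force at its end, in the units of the state.
- state(): the state, without advancing time (a new reading comes with each control period).
- grab_frame(name): name is "side" or "top"; returns the picture (384x512x3 uint8, red, green, blue); there is no depth.
- camera_info(name): a dict with "camera_matrix" (3x3 intrinsics, pixels), "distortion" ([k1, k2, p1, p2, k3] as OpenCV has them; the pictures are not rectified), "origin" and "attitude" of the camera in the world. Camera axes: x right, y down, z forward; pixel columns grow to the right and rows downward; lengths in m; the calibration is good to about 2 mm. A picture is of the moment at which its call begins. camera_info takes no time and is no camera call.
- job_done(): hands the job in; it is judged then, once.
Trained networks look in the newest picture that a camera, given by its name, has taken for a name from the list of things; names that differ only in an ending like _2 or _b are one class to them, and where a whole thing is asked for, a point or a joint stands for the part that bears it (a point fixed in the world has none). Each returns a list of dicts, best first, with "p" (0 to 1); they miss things now and then, are a little off and sometimes report something else, mostly with a low value. They report only what shows in the picture. A call takes as long as a camera call.
- trace(camera, thing): "region" (384x512 bool, what is visible of it) and "location" ([column, row] in pixels, amid what is visible of it).
The state is a dict: "time": time; "joint_pos": joint angles; "joint_vel": joint speeds; "joint_efforts": joint torques, N m; "tool_pos": TCP position; "tool_rot": TCP orientation; "contact_force": force on the tool from outside, world axes, zero at the start; "ft_torque": the same for the moment, N m; "gripper_width": opening from 0.0 (shut) to 1.0 (fully open); "grasp_force": force on a finger pad.
Only numpy, scipy, OpenCV 4.12 (cv2) and the standard library are available. Lean on these libraries where they do the work, as an engineer would, in place of code of your own. Each camera call takes 0.05 s, during which the arm holds its last target. There are 200 camera calls.

TASK

Lift the red ear defenders up, and forward off the two-pronged steel hook they hang on, and stand them gently, upright on both cups with the headband on top, in the middle of the green mat, with the pair lined up along the mat's long side. Leave the blue ear defenders hanging as they are.

Things in the scene. Friction and masses are not known exactly. Their poses are not given: they have to be found in the camera images.
- red_muffs: Ear defenders: two red cups (76 mm in x, 92 tall; 196 over both) and a black headband, 186 tall in all, rigid, 0.2-0.4 kg. Origin: midway between the cups, level with their undersides; z up to the band, y cup to cup. Band's middle: a level pad 30 mm in x, 48 in y, 16 thick, centred 178 above the origin: pinch it there from above, closing along x. Beside it the band slopes down to the cups.
- stand_a: Fixed steel stand of the red pair; origin on the bench under the hanging spot, axes as the pair's. Two level prongs along x, 10 mm thick, at y = +-40, tops 217 up, carry the band beside its pad; the gap between is free. Tips at x = -57 turn up to 237; upright at x = 110, no higher. Cups hang 55 up, astride the prongs: raise the pair 30 or more, then draw it 110 or more to -x before going sideways.
- blue_muffs: The bystander: blue ear defenders of the same form, size, origin and axes as the red pair, hanging in the same way on another stand of the same kind. To be left there.
- mat: Green mat fixed on the bench, 180 mm along its x, 280 along its y (the long side), 4 thick, empty. Origin: centre of its underside. It lies between the two stands, the red pair's on its left or its right. Other things on the bench (cases, tools, mug, bottles, toolbox) stand behind and beside these places.

How it is judged:
On the way:
1. the red ear defenders are lifted up off the prongs (raised at least 17 mm) (height (world z) of red_muffs above 0.072 m), for 0.2 s.
At the end, for the whole second after the job is handed in: The red ear defenders stand at rest on both cups, upright within 10 degrees, their middle within 30 mm of the mat's centre, and their cup-to-cup line within 20 degrees of the mat's long side; the blue pair still hangs within 20 mm of where it was (horizontal distance between red_muffs and mat below 0.03 m and height (world z) of red_muffs below 0.012 m and angle between red_muffs's own z axis and vertical below 0.175 rad and angle between the y axis of red_muffs and the y axis of mat, either way round below 0.35 rad and linear speed of red_muffs below 0.02 m/s and distance of blue_muffs from where it was at the start of the episode below 0.02 m); the robot touches nothing.
It fails at once if the blue ear defenders are moved by more than 20 mm (distance of blue_muffs from where it was at the start of the episode above 0.02 m).
It fails at once if the red ear defenders are dropped (faster than 0.5 m/s within 30 mm of the bench) (height (world z) of red_muffs below 0.03 m and linear speed of red_muffs above 0.5 m/s).
It also fails if it takes over 38 s, if anything falls off the work surface, if the arm or the gripper's body presses on something with over 40 N, if the wrist force passes 120 N, or if a joint passes its speed limit or range.

## Working session

There is one attempt and no reset: what is moved stays moved. The work goes in short steps, Python scripts to look and compute and a tool call to move; the robot and the scene stay as the last step left them, time stands still between calls to the robot, and variables do not carry over. Pictures are saved under pics/ and viewed, at most 10 in all, crops included, and the job is handed in when it is done.

Besides the shell and the picture viewer there is one more tool, called after "Emit:" as a command line: name --pt "numbers of a row" for each row, then --argument value for the rest. play_rows: Moves the arm, as the interface text tells. Its arguments: {"type":"object","properties":{"linear":{"type":"array","items":{"type":"array","items":{"type":"number"}}},"turn":{"type":"array","items":{"type":"number"}},"hand":{"type":"number"}},"required":["linear","turn"]}

```bash
mkdir -p pics; cat > h.py <<'E'
from plant import *
import numpy as np, cv2
E
python3 - <<'E'
from h import *
ims=[]
for n in("side","top"):
    im=grab_frame(n); ims.append(im); c=camera_info(n); print(n,c)
    for t in("red_muffs","blue_muffs","mat","stand_a"):
        for d in trace(n,t)[:3]:
            r=d["region"]; ys,xs=np.nonzero(r); print(t,round(d["p"],2),d["location"],r.sum(),xs.min(),xs.max(),ys.min(),ys.max())
    cv2.imwrite(f"pics/{n}0.png",cv2.resize(im[...,::-1],(768,576)))
print(state())
E
```

```text
side {'camera_matrix': array([[483.73719682,   0.        , 255.22829171],
       [  0.        , 483.73719682, 187.59145108],
       [  0.        ,   0.        ,   1.        ]]), 'distortion': array([0.05559316, 0.        , 0.        , 0.        , 0.        ]), 'origin': array([0.4517916 , 1.01612396, 0.95620196]), 'attitude': array([ 0.02302054, -0.02904346,  0.91049301, -0.41186042])}
red_muffs 0.76 [255.1, 106.3] 1364 238 265 68 136
blue_muffs 0.59 [241.1, 269.4] 3031 220 271 222 327
blue_muffs 0.44 [229.3, 125.4] 1327 213 269 67 144
mat 0.8 [237.4, 204.5] 3401 199 273 175 243
stand_a 0.81 [224.5, 129.4] 988 214 265 72 144
top {'camera_matrix': array([[427.83964625,   0.        , 256.0992503 ],
       [  0.        , 427.83964625, 191.76289123],
       [  0.        ,   0.        ,   1.        ]]), 'distortion': array([-0.12180062,  0.        ,  0.        ,  0.        ,  0.        ]), 'origin': array([4.65535195e-01, 7.82846824e-04, 1.07984178e+00]), 'attitude': array([-0.02793655,  0.71122037, -0.70109464,  0.04302841])}
red_muffs 0.76 [391.1, 186.8] 2168 348 442 170 207
blue_muffs 
[... 175 characters left out ...]
766e+00,  5.27384041e-02,  1.61292381e+00, -2.53131004e-05,
        1.47599437e+00, -1.18999430e-01]), 'joint_vel': array([ 7.70565948e-04, -2.29090850e-03, -9.31582427e-04,  3.37442891e-04,
        9.20069686e-05,  1.28081237e-04]), 'joint_efforts': array([-1.71506740e-04, -3.93218422e+01, -3.70027649e+01, -1.70456328e-04,
        1.34429836e-03, -1.31791623e-06]), 'tool_pos': array([ 0.24325069, -0.57568952,  0.2312655 ]), 'tool_rot': array([-3.08461298e-05,  9.80087383e-01,  1.98566666e-01, -1.51417614e-05]), 'contact_force': array([-0.11896504,  0.13009301, -0.05685142]), 'ft_torque': array([ 0.01202659,  0.028345  , -0.00104964]), 'grasp_force': 0.0, 'gripper_width': 0.9979366563267826}
```

View pics/side0.png

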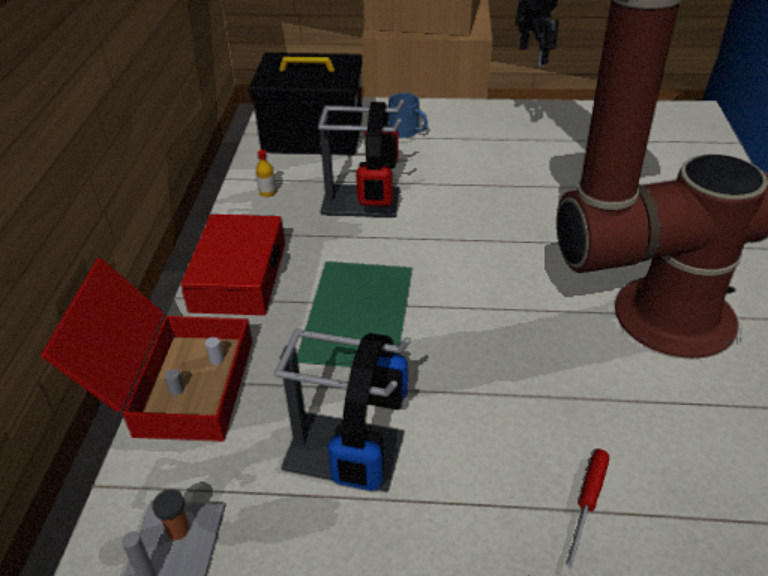

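View pics/top0.png

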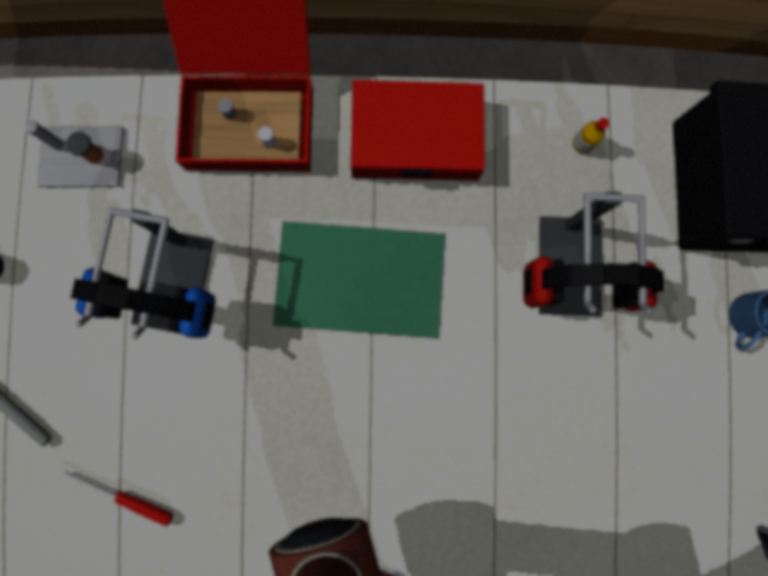

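```bash
cat >> h.py <<'E'
from scipy.spatial.transform import Rotation as R
def rot(q): return R.from_quat([q[1],q[2],q[3],q[0]]).as_matrix()
def back(n,px,z):
    c=camera_info(n); p=cv2.undistortPoints(np.array(px,float).reshape(-1,1,2),c["camera_matrix"],c["distortion"])[:,0]
    d=np.c_[p,np.ones(len(p))]@rot(c["attitude"]).T; o=c["origin"]
    return o+d*((z-o[2])/d[:,2])[:,None]
def proj(n,P):
    c=camera_info(n); M=rot(c["attitude"]).T
    return cv2.projectPoints(np.array(P,float).reshape(-1,3),cv2.Rodrigues(M)[0],-M@c["origin"],c["camera_matrix"],c["distortion"])[0][:,0]
E
python3 - <<'E'
from h import *
im=grab_frame("top"); s=grab_frame("side")
r=trace("top","mat")[0]["region"]
# mat: outline points to world, then rectangle
cs=max(cv2.findContours(r.astype('uint8'),0,1)[0],key=len)[:,0]
w=back("top",cs,.004)[:,:2]; b=cv2.minAreaRect((w*1000).astype(np.float32)); print("mat",b, back("top",[[238.3,187.1]],.004))
r=trace("side","mat")[0]["region"]; print("mat side",back("side",[trace("side","mat")[0]["location"]],.004))
# guess pose of stand from top prongs
print(back("top",np.array([[587,196],[645,197],[590,310],[648,308]])/1.5,.215))
A=cv2.resize(im[120:220,340:450],None,fx=5,fy=5,interpolation=cv2.INTER_CUBIC)[...,::-1]
cv2.imwrite("pics/a.png",np.clip(A*1.6,0,255))
B=cv2.resize(s[60:150,205:290],None,fx=6,fy=6,interpolation=cv2.INTER_CUBIC)[...,::-1]
cv2.imwrite("pics/b.png",np.clip(B*1.6,0,255))
E
```

```text
mat ((589.7681884765625, 19.9561767578125), (282.7178955078125, 182.8845672607422), 85.75330352783203) [[0.58525209 0.02368288 0.004     ]]
mat side [[0.60078243 0.01154818 0.004     ]]
[[ 0.68670597 -0.30065924  0.215     ]
 [ 0.68801229 -0.38622081  0.215     ]
 [ 0.52623703 -0.30115618  0.215     ]
 [ 0.52998694 -0.38512488  0.215     ]][ WARN:0@1.268] global loadsave.cpp:1063 imwrite_ Unsupported depth image for selected encoder is fallbacked to CV_8U.
```

View pics/a.png

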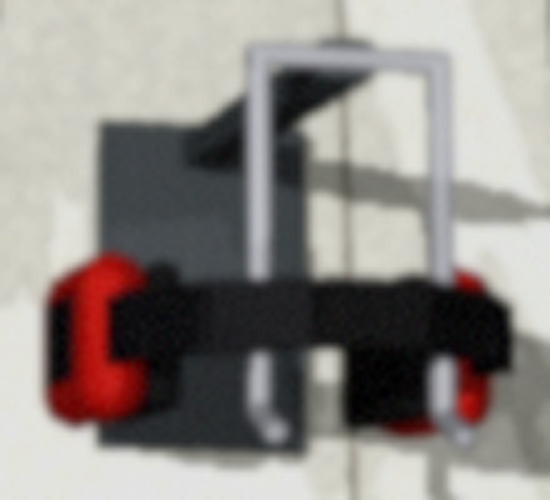

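View pics/b.png

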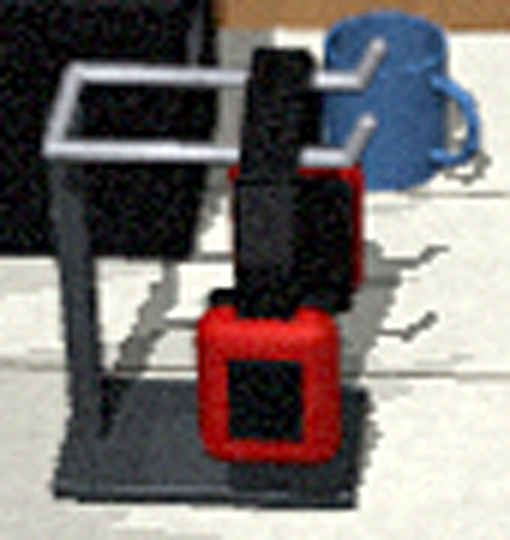

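```bash
python3 - <<'E'
from h import *
f=lambda a:(np.array(a)+.5)/5-.5+[340,120]
print(back("top",f([[258,57],[437,62],[260,400],[443,380]]),.212)[:,:2])
print("band edges",back("top",f([[350,283],[350,348],[200,281],[200,348],[430,286],[430,352]]),.241)[:,:2])
print("cups ends L", back("top",f([[45,340],]),.055+.05)[:,:2], "R band",back("top",f([[510,340]]),.2)[:,:2])
g=lambda a:(np.array(a)+.5)/6-.5+[205,60]
# side: near cup outer bottom edge ; band top centre
print("side band top far edge", back("side",g([[283,50]]),.241)[:,:2], "prongs side",back("side",g([[75,72],[48,150],[355,80],[345,157]]),.212)[:,:2])
print("side cup patch centre", back("side",g([[266,400]]),.101)[:,:2])
E
```

```text
[[ 0.68674052 -0.30139091]
 [ 0.68709287 -0.38073276]
 [ 0.54110453 -0.29873688]
 [ 0.55059619 -0.37859785]]
band edges [[ 0.5867059  -0.32746624]
 [ 0.56018121 -0.32678783]
 [ 0.58630999 -0.26475377]
 [ 0.55917612 -0.26427196]
 [ 0.58614661 -0.36148441]
 [ 0.55909573 -0.36068157]]
cups ends L [[ 0.57691237 -0.2336535 ]] R band [[ 0.56941698 -0.41462052]]
side band top far edge [[ 0.5744667  -0.35702616]] prongs side [[ 0.68857373 -0.38377821]
 [ 0.69166672 -0.30079238]
 [ 0.53871203 -0.38093122]
 [ 0.53904096 -0.3000464 ]]
side cup patch centre [[ 0.57780309 -0.24368272]]
```

Emit:
play_rows --pt "0.02 0.015 0.03" --pt "0.04 0.03 0.02" --pt "0.045 0.03 0.02" --pt "0.045 0.03 0.02" --pt "0.045 0.035 0.01" --pt "0.045 0.035 0" --pt "0.045 0.035 0" --pt "0.046 0.026 0" --turn '[8,8,8,8,8,9,9,8]' --hand 0.0854

```text
time: 1.75
tool_pos: [0.5757, -0.3381, 0.3317]
tool_rot: [0.0, 0.712, 0.702, 0.0]
contact_force: [0.3, -0.6, -0.1]
gripper_width: 1.001
grasp_force: 0.0
```

Emit:
play_rows --pt "0 0 0" --pt "0 0 0" --pt "0 0 0" --turn '[0,0,0]'

```text
time: 2.12
tool_pos: [0.5734, -0.3405, 0.3315]
tool_rot: [0.0, 0.714, 0.7, -0.0]
contact_force: [-0.3, -0.8, -0.3]
gripper_width: 1.004
grasp_force: 0.0
```

Emit:
play_rows --pt "0 0 -0.025" --pt "0 0 -0.025" --pt "0 0 -0.02" --pt "0 0 -0.02" --pt "0 0 -0.015" --pt "0 0 -0.01" --pt "0 0 -0.005" --pt "0 0 0" --turn '[0,0,0,0,0,0,0,0]'

```text
time: 3.12
tool_pos: [0.5744, -0.3397, 0.2114]
tool_rot: [0.0, 0.714, 0.7, -0.0]
contact_force: [-0.4, -0.2, -0.8]
gripper_width: 1.004
grasp_force: 0.0
```

```bash
python3 - <<'E'
from h import *
im=grab_frame("top"); s=grab_frame("side")
A=cv2.resize(im[130:220,330:450],None,fx=4,fy=4)[...,::-1]
B=cv2.resize(s[60:150,200:290],(400,360))[...,::-1]
A=cv2.resize(A,(400,360))
cv2.imwrite("pics/c.png",np.clip(np.hstack([A,B])*1.6,0,255).astype('uint8'))
print(state()["contact_force"],state()["tool_pos"])
E
```

```text
[0.54536939 0.38970908 0.24837816] [ 0.57463672 -0.33990827  0.21215459]
```

View pics/c.png

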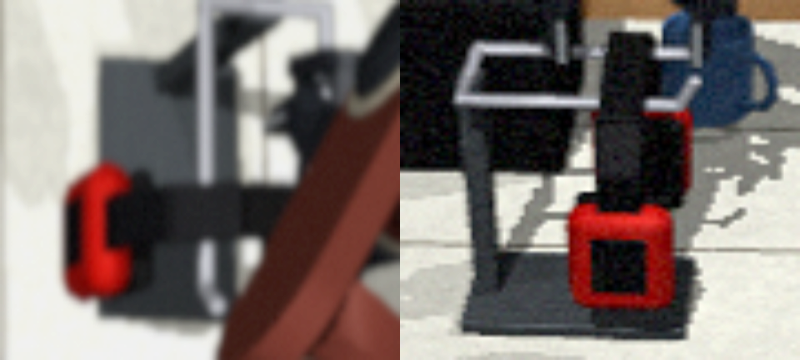

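```bash
python3 - <<'E'
from h import *
print(proj("side",[[.574+.045,-.34,.224],[.574-.045,-.34,.224]]))
E
```

```text
[[237.18203623  75.29465976]
 [266.07784013  75.84612786]]
```

Emit:
play_rows --pt "0 0 0" --pt "0 0 0" --pt "0 0 0" --pt "0 0 0" --pt "0 0 0" --pt "0 0 0" --pt "0 0 0" --pt "0 0 0" --turn '[0,0,0,0,0,0,0,0]' --hand 0.0

```text
time: 4.22
tool_pos: [0.5748, -0.3398, 0.212]
tool_rot: [0.001, 0.714, 0.7, 0.0]
contact_force: [2.6, 1.0, 3.6]
gripper_width: 0.341
grasp_force: 61.3
```

Emit:
play_rows --pt "0 0 0.004" --pt "0 0 0.008" --pt "0 0 0.01" --pt "0 0 0.01" --pt "0 0 0.01" --pt "0 0 0.008" --pt "0 0 0" --pt "0 0 0" --turn '[0,0,0,0,0,0,0,0]'

```text
time: 5.22
tool_pos: [0.5741, -0.3396, 0.2609]
tool_rot: [-0.0, 0.714, 0.7, -0.0]
contact_force: [-0.7, -0.4, -2.8]
gripper_width: 0.338
grasp_force: 60.6
```

```bash
python3 - <<'E'
from h import *
s=grab_frame("side")
cv2.imwrite("pics/d.png",np.clip(cv2.resize(s[40:160,190:310],(480,480))[...,::-1]*1.6,0,255).astype('uint8'))
E
```

```text
(no output)
```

View pics/d.png

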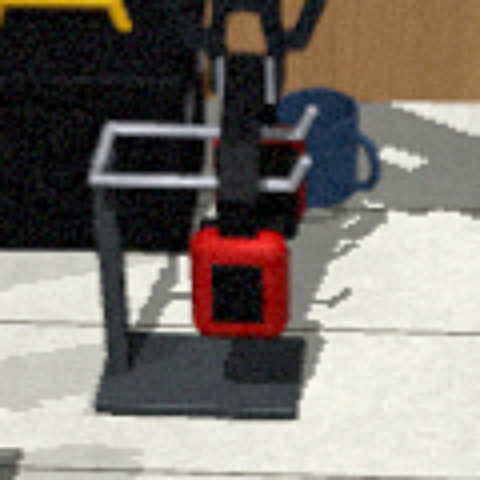

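Emit:
play_rows --pt "-0.01 0 0" --pt "-0.02 0 0" --pt "-0.02 0.001 0" --pt "-0.02 0 0" --pt "-0.02 0.001 0" --pt "-0.02 0 0" --pt "-0.015 0 0" --pt "-0.005 0 0" --turn '[0,0,0,0,0,0,0,0]'

```text
time: 6.28
tool_pos: [0.4434, -0.3377, 0.2613]
tool_rot: [0.0, 0.714, 0.7, 0.0]
contact_force: [-0.5, -0.5, -3.7]
gripper_width: 0.341
grasp_force: 60.6
```

Emit:
play_rows --pt "0 0.01 0" --pt "0 0.025 0" --pt "0 0.035 0" --pt "0 0.035 0" --pt "0 0.035 0" --pt "0 0.035 0" --pt "0 0.03 0" --pt "0 0.03 0" --turn '[0,0,0,0,0,0,-1,-1]'

```text
time: 7.28
tool_pos: [0.444, -0.1, 0.2613]
tool_rot: [-0.0, 0.726, 0.688, 0.0]
contact_force: [0.8, 0.7, -2.5]
gripper_width: 0.344
grasp_force: 60.6
```

Emit:
play_rows --pt "0.01 0.03 0" --pt "0.02 0.03 0" --pt "0.025 0.03 0" --pt "0.025 0.02 0" --pt "0.025 0.013 0" --pt "0.02 0 0" --pt "0.015 0 0" --pt "0.006 0 0" --turn '[-1,-0.5,0,0,0,0,0,0]'

```text
time: 8.28
tool_pos: [0.5904, 0.0211, 0.2612]
tool_rot: [-0.0, 0.735, 0.678, -0.0]
contact_force: [-0.1, 0.3, -2.2]
gripper_width: 0.337
grasp_force: 60.6
```

Emit:
play_rows --pt "0 0 0" --pt "0 0 0" --pt "0 0 -0.01" --pt "0 0 -0.015" --pt "0 0 -0.015" --pt "0 0 -0.015" --pt "0 0 -0.01" --pt "0 0 0" --turn '[0,0,0,0,0,0,0,0]'

```text
time: 9.28
tool_pos: [0.5896, 0.0204, 0.1948]
tool_rot: [-0.001, 0.735, 0.678, -0.001]
contact_force: [-0.3, 0.3, -2.9]
gripper_width: 0.343
grasp_force: 60.6
```

```bash
python3 - <<'E'
from h import *
t=grab_frame("top");s=grab_frame("side")
A=cv2.resize(t[110:260,150:330],(400,333));B=cv2.resize(s[110:270,160:320],(333,333))
cv2.imwrite("pics/e.png",np.clip(np.hstack([A,B])[...,::-1]*1.6,0,255).astype('uint8'))
E
```

```text
(no output)
```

View pics/e.png

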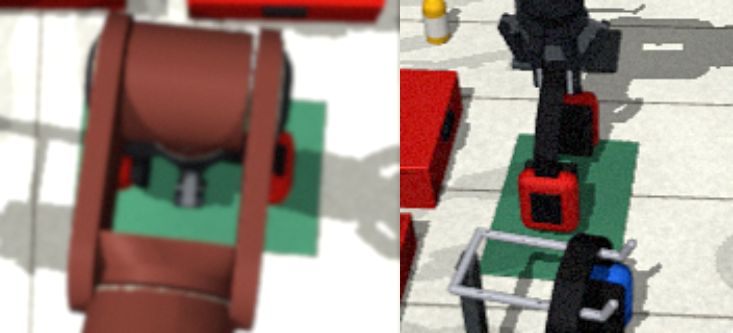

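Emit:
play_rows --pt "0 0 -0.006" --pt "0 0 -0.008" --pt "0 0 -0.006" --pt "0 0 -0.004" --pt "0 0 -0.003" --pt "0 0 -0.002" --pt "0 0 -0.002" --pt "0 0 0" --turn '[0,0,0,0,0,0,0,0]'

```text
time: 10.38
tool_pos: [0.5902, 0.0203, 0.1652]
tool_rot: [-0.0, 0.735, 0.678, -0.0]
contact_force: [0.5, 0.3, -2.5]
gripper_width: 0.34
grasp_force: 60.6
```

Emit:
play_rows --pt "0 0 -0.0015" --pt "0 0 -0.0015" --pt "0 0 -0.001" --pt "0 0 0" --pt "0 0 0" --turn '[0,0,0,0,0]'

```text
time: 11.0
tool_pos: [0.5903, 0.0203, 0.1614]
tool_rot: [0.0, 0.735, 0.678, 0.0]
contact_force: [0.2, -0.0, -1.8]
gripper_width: 0.34
grasp_force: 60.7
```

Emit:
play_rows --pt "0 0 -0.001" --pt "0 0 -0.001" --pt "0 0 0" --pt "0 0 0" --turn '[0,0,0,0]'

```text
time: 11.5
tool_pos: [0.591, 0.0202, 0.1613]
tool_rot: [0.001, 0.735, 0.678, 0.001]
contact_force: [-1.7, 0.6, 5.5]
gripper_width: 0.344
grasp_force: 61.7
```

Emit:
play_rows --pt "0 0 0" --pt "0 0 0" --pt "0 0 0" --pt "0 0 0" --pt "0 0 0" --pt "0 0 0" --pt "0 0 0" --turn '[0,0,0,0,0,0,0]' --hand 0.0854

```text
time: 12.38
tool_pos: [0.5903, 0.0203, 0.1593]
tool_rot: [0.0, 0.735, 0.678, 0.0]
contact_force: [1.0, 0.5, -0.0]
gripper_width: 1.001
grasp_force: 0.0
```

Emit:
play_rows --pt "0 0 0.01" --pt "0 0 0.02" --pt "0 0 0.03" --pt "0 0 0.03" --pt "0 0 0.03" --pt "-0.02 -0.02 0.02" --pt "-0.05 -0.03 0" --pt "-0.05 -0.03 0" --turn '[0,0,0,0,0,0,0,0]'

```text
time: 13.38
tool_pos: [0.4695, -0.0604, 0.3018]
tool_rot: [0.002, 0.735, 0.679, 0.001]
contact_force: [1.1, -0.8, 0.2]
gripper_width: 1.002
grasp_force: 0.0
```

Emit:
play_rows --pt "-0.02 -0.05 0" --pt "0 -0.05 0" --pt "0 -0.05 0" --pt "0 -0.04 0" --pt "0 0 0" --turn '[0,0,0,0,0]'

```text
time: 14.0
tool_pos: [0.45, -0.2519, 0.3009]
tool_rot: [0.001, 0.736, 0.677, 0.0]
contact_force: [-0.1, -0.1, 0.4]
gripper_width: 1.001
grasp_force: 0.0
```

```bash
python3 - <<'E'
from h import *
t=grab_frame("top");s=grab_frame("side")
A=cv2.resize(t[110:260,150:330],(400,333));B=cv2.resize(s[110:270,160:320],(333,333))
cv2.imwrite("pics/f.png",np.clip(np.hstack([A,B])[...,::-1]*1.6,0,255).astype('uint8'))
c,s_=np.cos(np.radians(-4.3)),np.sin(np.radians(-4.3))
print("pad exp px",proj("top",[[.59,.02,.19]]))
print(state()["contact_force"])
E
```

```text
pad exp px [[238.38239165 175.0459069 ]]
[ 0.59778203 -0.25587043  0.15997125]
```

View pics/f.png

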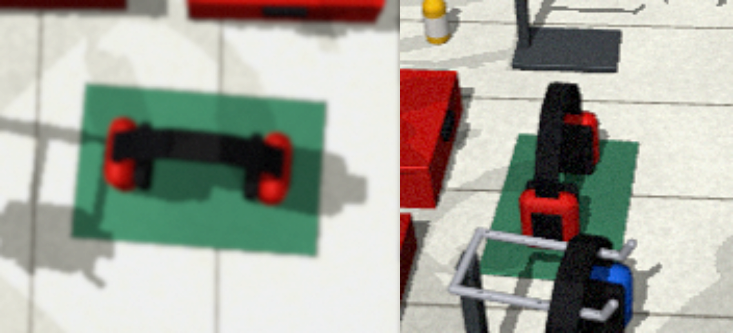

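The final picture shows the red pair upright on both cups, centred on the mat and in line with its long side. The band's middle is at about pixel (239, 176), against (238, 175) expected. The blue pair still hangs on its stand.

```bash
python3 -c "
from plant import *
print(job_done())"
```

```text
the job is handed in; nothing more can be done
None
```

The job is handed in: the red ear defenders stand upright on both cups in the middle of the green mat, lined up with its long side, and the blue pair still hangs on its stand; the judge's verdict was not shown.

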